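# Power up the inverter test bench in order

### The job

Power up the inverter under test by pressing with the closed fingertips; nothing is to be picked up. First press the raised end of the wide rocker on the larger (DC) isolator box fully down so that it stays over, then do the same with the narrow rocker on the smaller (AC) isolator box, and then press the round start button of the black hand control, hold it fully down for two seconds and let go. Leave the square stop key unpressed, leave the hand control lying where it is, and do not disturb the other things on the bench.

Things in the scene. Friction and masses are not known exactly. Their poses are not given: they have to be found in the camera images.
- dc_box: DC isolator: the larger light grey box, fixed to the bench, 112 (x) by 104 (y) by 62 mm high (65 mm at the bezel round the rocker), with one WIDE black rocker on its top, 72 mm long (x) and 50 mm wide, and two black cable glands on its +x side. Origin at the centre of its underside, z up.
- dc_rocker (a joint): Angle of the wide DC rocker. 0 = off (its +x end, in the box's frame, is raised), 0.40 = on (that end fully down). It is held by friction only and stays where it is left; it starts between 0 and 0.05.
- dc_press (a point): Where to press the wide DC rocker: the crest of a rounded rib across its raised (+x) end, 28 mm from its middle (rib 8 mm thick, 4 mm proud). The pivot is 72 mm above the bench over the box's centre. Off, this point is about 87 mm above the bench; fully on, about 76 mm. Takes about 5 N here, then a hard stop.
- ac_box: AC isolator: the smaller light grey box, fixed to the bench, 98 (x) by 76 (y) by 50 mm high (53 mm at the bezel round the rocker), with one NARROW black rocker on its top, 72 mm long (x) and 22 mm wide, and two cable glands on its +x side. Origin at the centre of its underside, z up.
- ac_rocker (a joint): Angle of the narrow AC rocker. 0 = off (its -x end, in the box's frame, the end away from the cable glands, is raised), 0.40 = on (that end fully down). Held by friction only, stays where it is left; it starts between 0 and 0.05.
- ac_press (a point): Where to press the narrow AC rocker: the crest of a rounded rib across its raised (-x) end, 28 mm from its middle (rib 8 mm thick, 4 mm proud). The pivot is 60 mm above the bench over the box's centre. Off, this point is about 75 mm above the bench; fully on, about 64 mm. Takes about 5 N here, then a hard stop.
- control: Hand control, loose, about 0.6 kg: a black block 150 (x) by 76 (y) by 34 mm high lying flat on the bench, with a round button and a square key on its top and a short cable stub on its +x end. Origin at the centre of its underside, z up. Only to be touched on its round button; it must not be lifted or pushed away.
- start (a joint): Travel of the round start button: 0 = up, 0.006 m = fully down. Springs back when released.
- start_top (a point): Centre of the top of the round start button (white, 32 mm diameter, in a 48 mm round dark steel collar), 35 mm from the middle of the hand control towards its -x end (away from the cable stub). 52 mm above the bench when up, 46 mm when down, level with the collar. Starts to move at 1.5 N, fully down at 5 N.
- stop (a joint): Travel of the square stop key: 0 = up, 0.006 m = fully down. Must stay up.
- stop_top (a point): Centre of the top of the square stop key (white, 30 by 30 mm, in a 46 mm square dark steel collar), 70 mm from the start button, at the +x (cable) end of the hand control. 52 mm above the bench. Not to be pressed.
- fuse: Bystander: cartridge fuse standing upright, white with steel ends, 24 mm diameter, 52 mm high. Origin at the centre of its underside.
- plug: Bystander: black connector plug standing upright, 26 mm diameter, 55 mm high. Origin at the centre of its underside.
- driver: Bystander: orange screwdriver, 190 mm long, lying between the robot and the boxes. Origin under its middle, along its x.
- meter: Bystander: hand multimeter lying on its back, 165 by 85 by 50 mm high. Origin at the centre of its underside.
- mug: Bystander: white mug, 80 mm diameter, 90 mm high. Origin at the centre of its underside.
- tape: Bystander: roll of yellow tape lying flat, 90 mm diameter, 24 mm high. Origin at the centre of its underside.
- tray: Bystander: blue parts tray, 100 by 140 by 35 mm high. Origin at the centre of its underside.
Not all that is in view belongs to the job. What is shaped like the dc_box but yellow is not meant.

How it is judged:
On the way, in this order (a step that is already met when the one before it is completed fails the run):
1. the DC rocker is pressed over to on (value of joint dc_rocker above 0.3 rad), for 0.2 s.
2. then the AC rocker is pressed over to on (value of joint ac_rocker above 0.3 rad), for 0.2 s.
3. then the start button is held down (value of joint start above 0.004 m), for 1.6 s.
At the end, for the whole second after the job is handed in: Both rockers are on (joint above 0.30 of 0.40 rad), the start button has been held down (over 4 of 6 mm for 1.6 s) and is up again, the stop key is up, and the hand control (flat on the bench) and the bystanders are within 30 mm of where they started (value of joint each of dc_rocker, ac_rocker above 0.3 rad and value of joint each of start, stop below 0.0015 m and height (world z) of control below 0.01 m and angle between control's own z axis and vertical below 0.1 rad and distance of each of control, fuse, plug, driver, meter, mug, tape, tray from where it was at the start of the episode below 0.03 m and linear speed of control below 0.02 m/s); the robot touches nothing.
It fails at once if the AC rocker is put over while the DC rocker is not on (value of joint ac_rocker above 0.2 rad and value of joint dc_rocker below 0.28 rad).
It fails at once if the start button is pressed before both rockers are on (value of joint start above 0.003 m and value of joint any of dc_rocker, ac_rocker below 0.28 rad).
It fails at once if the stop key is pressed (value of joint stop above 0.003 m).
It fails at once if the hand control is lifted, tipped or pushed away (height (world z) of control above 0.012 m or angle between control's own z axis and vertical above 0.2 rad or distance of control from where it was at the start of the episode above 0.03 m).
It fails at once if a bystander is lifted or pushed away (distance of any of fuse, plug, driver, meter, mug, tape, tray from where it was at the start of the episode above 0.03 m).
It also fails if it takes over 58 s, if anything falls off the work surface, if the arm or the gripper's body presses on something with over 40 N, if the wrist force passes 120 N, or if a joint passes its speed limit or range.

### The arm

A 6-joint arm with a two-finger parallel gripper is mounted at the origin on the work surface. World frame = base frame: x ahead of the robot, y to its left, z up, the work surface at z = 0. Lengths are in m, angles in rad, forces in N, time in s.
With the tool pointing down it reaches from about 0.3 to 0.775 m from the base axis. Payload 14.6 kg.
Tool frame: the origin (TCP) lies midway between the tips of the shut fingers; the grasp point (between the pads) lies 19 mm behind it (ctrl.tcp_to_grasp is the z of the grasp point in the tool frame, in m); z points along the fingers, y is the line along which they close (so a half turn about z gives the same grasp; the last joint's range is limited). The gripper opens to 94 mm and grips with 3 to 60 N. Pads are 16 mm wide; open, the fingers measure 119 mm over their backs; the gripper's body (75 mm by 177 mm) begins 78 mm behind the grasp point.
Start: joints at [-1.36, 0.3, 1.521, -0, 1.321, -0.067], TCP at [0.151, -0.529, 0.205] pointing down, gripper open.
Joint ranges: [-3.03, 3.03], [-0.79, 2.21], [0.23, 2.52], [-1.04, 4.18], [0, 3.07], [-2.55, 2.55]. Speed limits (rad/s): [2.22, 2.22, 2.57, 3.14, 3.14, 3.14].

### API

Orientations are given as [roll, pitch, yaw] about the fixed x, y, z axes, in that order (R = Rz(yaw) Ry(pitch) Rx(roll)).
In Python, from station import monitor, camera, ctrl gives the robot as it stands.
- The arm moves only by the tool apply_moves, never from a script. Its argument "plan" is one flat list of numbers, 4 for each row, row after row: the shift along the tool's x, y, z in mm, then the turn about the tool's z in rad. In form: [dx, dy, dz, spin, dx, dy, dz, spin, ...]. A call has 1 to 20 rows; each row shifts and turns the commanded pose from where the row before left it, along the tool's axes as they then stand; what a row does not reach is not made up. A row lasts 1/10 s, in which the tool goes at most 50 mm and 8.59 degrees, less where a joint would pass 70% of its speed; a pose out of reach is approached as far as the arm can. A call is refused whole if a number of a shift passes 50 or a number of a turn 0.15, either way. A call with a gripper value outside its range is refused whole. "hand" is the gripper command: -1 is shut, 1 is fully open, values between are in proportion, set as the call begins (left out, the last holds). The fingers move at their own pace and stop on an object; "squeeze" is the grip in N (left out, the last holds). Time passes only in rows, so rows that do not move let the fingers close. It gives the time, the measured TCP pose, the force, the opening and the grip force at its end, in the units of the state.
- monitor.get_obs(): the state, without advancing time (a new reading comes with each control period).
- camera(name): name is "scene" or "top"; returns a dict with "image" (384x512x3 uint8, red, green, blue), "range_z" (384x512 float32, m along the optical axis (not along the pixel's ray), 0 where there is no reading), "mtx" (3x3 intrinsics, pixels), "distortion" ([k1, k2, p1, p2, k3] as OpenCV has them; the pictures are not rectified), "rvec" (rotation vector, rad) and "tvec" (3), from world to camera coordinates, as OpenCV has them. Camera axes: x right, y down, z forward; pixel columns grow to the right and rows downward; lengths in m; the calibration is good to about 2 mm. A picture is of the moment at which its call begins.
- ctrl.hand_in(): hands the job in; it is judged then, once.
The state is a dict: "time_s": time; "qpos": joint angles; "joint_vel": joint speeds; "tau": joint torques, N m; "ee_pos": TCP position; "eef_rot": TCP orientation; "force": force on the tool from outside, world axes, zero at the start; "moment": the same for the moment, N m; "grip_width": finger opening in m; "grip_force": force on a finger pad.
Only numpy, scipy, OpenCV 4.12 (cv2) and the standard library are available. Lean on these libraries where they do the work, as an engineer would, in place of code of your own. Each camera call takes 0.05 s, during which the arm holds its last target. There are 200 camera calls.

## Working session

There is one attempt and no reset: what is moved stays moved. The work goes in short steps, Python scripts to look and compute and a tool call to move; the robot and the scene stay as the last step left them, time stands still between calls to the robot, and variables do not carry over. Pictures are saved under pics/ and viewed, at most 10 in all, crops included, and the job is handed in when it is done.

Besides the shell and the picture viewer there is one more tool, called after "Emit:" by a JSON object that holds its "method" and its "body". apply_moves: Moves the arm, as the interface text tells. Its arguments: {"type":"object","properties":{"plan":{"type":"array","items":{"type":"number"}},"hand":{"type":"number"},"squeeze":{"type":"number"}},"required":["plan"]}

```bash
mkdir -p pics
cat > h.py <<'E'
import numpy as np, cv2, pickle
from station import monitor, camera, ctrl
def grab(n):
    c=camera(n); pickle.dump(c,open(f'{n}.pkl','wb')); return c
def load(n): return pickle.load(open(f'{n}.pkl','rb'))
def rng(c,px):
    """pixel(s)+depth -> world"""
    px=np.array(px,float).reshape(-1,2)
    n=cv2.undistortPoints(px[:,None],c['mtx'],np.array(c['distortion']))[:,0]
    R,_=cv2.Rodrigues(np.array(c['rvec'],float)); t=np.array(c['tvec'],float).ravel()
    d=np.array([c['range_z'][int(v),int(u)] for u,v in px])
    return (np.c_[n,np.ones(len(n))]*d[:,None]-t)@R
def plane(c,px,z):
    px=np.array(px,float).reshape(-1,2)
    n=cv2.undistortPoints(px[:,None],c['mtx'],np.array(c['distortion']))[:,0]
    R,_=cv2.Rodrigues(np.array(c['rvec'],float)); t=np.array(c['tvec'],float).ravel()
    o=-R.T@t; r=np.c_[n,np.ones(len(n))]@R
    return o+r*((z-o[2])/r[:,2])[:,None]
E
python3 - <<'E'
from h import *
for n in('top','scene'):
    c=grab(n); cv2.imwrite(f'pics/{n}1.png',c['image'][:,:,::-1])
    R,_=cv2.Rodrigues(np.array(c['rvec'],float)); print(n,-R.T@np.array(c['tvec']).ravel(),c['mtx'][0][0],c['distortion'])
print(monitor.get_obs())
E
```

```text
top [ 0.34286895 -0.06719761  1.1353077 ] 348.9414473440951 [-0.02219183  0.          0.          0.          0.        ]
scene [1.35877852 0.18279694 1.04339351] 498.1441925232453 [0.00095598 0.         0.         0.         0.        ]
{'time_s': 0.1, 'qpos': array([-1.35960020e+00,  3.00397636e-01,  1.52147354e+00,  3.05215729e-05,
        1.32067207e+00, -6.66043702e-02]), 'joint_vel': array([-7.75828318e-04, -2.96283094e-04, -9.22835598e-04, -2.38524721e-05,
       -2.67365791e-04,  1.39377387e-03]), 'tau': array([ 1.73706288e-03, -5.32647014e+01, -3.53284407e+01,  7.09739747e-02,
        2.35082069e-02, -4.96342091e-05]), 'ee_pos': array([ 0.15079136, -0.5287083 ,  0.20497211]), 'eef_rot': array([-3.14064614e+00, -9.27656159e-05,  2.77792882e-01]), 'force': array([-0.30851831, -0.4392581 , -0.38390606]), 'moment': array([ 0.01812699, -0.01497099,  0.0240712 ]), 'grip_force': 0.0, 'grip_width': 0.09407843946777066}
```

View pics/top1.png

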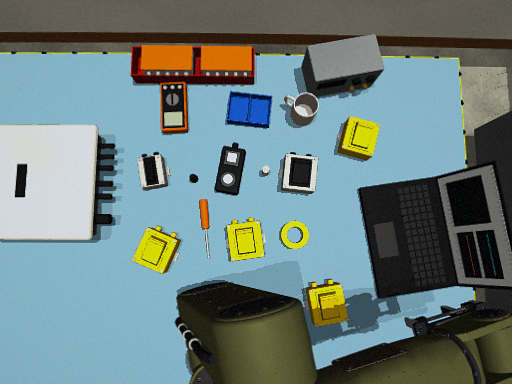

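View pics/scene1.png

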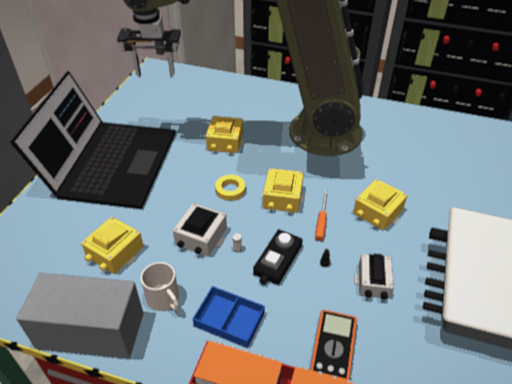

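Top view: the DC candidates are the light grey box (299,172) and the yellow look-alikes (157,250), (244,240), (326,302), (359,138). I choose the grey one, with its glands up (+x). The AC box is the small grey one at (152,170). The control is at (230,168), with its round button at (228,179) and square key at (233,156). The fuse is at (265,170) and the plug at (193,178).

Run:
```python
from h import *
c=load('top'); im=c['image']
V,U=np.mgrid[0:384,0:512]
P=rng(c,np.c_[U.ravel(),V.ravel()]).reshape(384,512,3)
np.save('P.npy',P)
im=im.astype(int);mx=im.max(2);mn=im.min(2)
def win(u0,v0,u1,v1):
    m=np.zeros((384,512),bool);m[v0:v1,u0:u1]=1;return m
def rect(m,z,name):
    m=m.astype(np.uint8);n,l,s,_=cv2.connectedComponentsWithStats(m);k=1+s[1:,4].argmax()
    m=l==k
    w=plane(c,np.c_[U[m],V[m]],z)[:,:2]
    r=cv2.minAreaRect((w*1000).astype(np.float32))
    print(name,m.sum(),'cent',w.mean(0).round(4),'rect',np.round(r[0],1),np.round(r[1],1),round(r[2],1),'medz',np.median(P[m][:,2]).round(4))
for nm,w,zt,zr in(('dc',win(272,140,328,205),.062,.078),('ac',win(130,140,175,200),.05,.066)):
    z=P[:,:,2]
    rect(w&(z>zt-.012)&(z<zt+.04),zt,nm+' box by height')
    rect(w&(mn>110)&(mx-mn<40),zt,nm+' light')
    rect(w&(mx<60)&(z>zt),zr,nm+' rocker')
w=win(205,135,252,205)
rect(w&(P[:,:,2]>.02),.034,'control')
rect(w&(mn>150)&(V>168),.052,'start');rect(w&(mn>150)&(V<166),.052,'stop')
for nm,w in(('fuse',win(256,160,274,182)),('plug',win(185,168,202,188))): rect(w&(P[:,:,2]>.03),.052,nm)
crop=c['image'][130:210,125:335,::-1];cv2.imwrite('pics/crop.png',cv2.resize(crop,None,fx=3.8,fy=3.8,interpolation=cv2.INTER_CUBIC))
```

```text
dc box by height 1173 cent [ 0.5574 -0.2242] rect [ 557.9 -224.4] [104.3 112.8] 84.0 medz 0.0634
dc light 519 cent [ 0.5575 -0.2264] rect [ 558.9 -226. ] [103.7 110.5] 83.7 medz 0.0611
dc rocker 535 cent [ 0.5567 -0.2231] rect [ 555.7 -222.7] [63.9 87.2] 83.9 medz 0.0748
ac box by height 764 cent [0.5618 0.2444] rect [562.  244.4] [99.6 78.1] 10.3 medz 0.0509
ac light 187 cent [0.5673 0.2182] rect [567.1 222.7] [96.8 29.1] 9.8 medz 0.0494
ac rocker 294 cent [0.5595 0.2417] rect [560.5 241.2] [87.8 35.1] 10.6 medz 0.0617
control 1117 cent [ 0.5722 -0.0042] rect [578.7  -7.3] [ 79.8 166.8] 80.2 medz 0.0345
start 72 cent [0.5381 0.0025] rect [538.1   2.2] [27.  26.8] 45.2 medz 0.055
stop 80 cent [ 0.6075 -0.0096] rect [607.5  -9.6] [28.1 28.7] 80.8 medz 0.0556
fuse 52 cent [ 0.5684 -0.117 ] rect [ 567.7 -117.3] [22.5 22.2] 0.4 medz 0.0509
plug 32 cent [0.5436 0.1131] rect [543.7 113.7] [15.9 18.9] 0.4 medz 0.0464
```

View pics/crop.png

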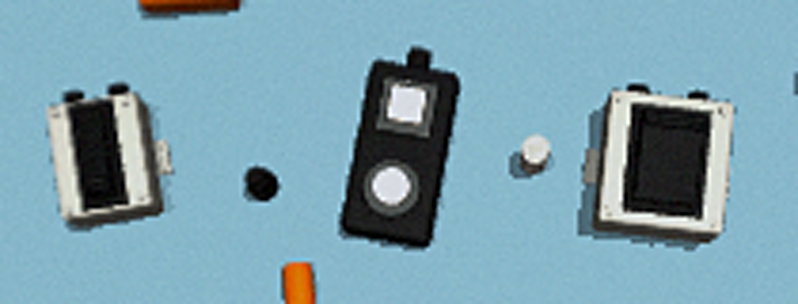

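The crop confirms it: light grey DC box on the right and AC box on the left, both with glands up, and the round button on the lower end of the control. Moving above the DC press point (0.586, -0.227).

Emit:
{"method": "apply_moves", "body": {"plan": [27.8, -9.5, 0, 0, 27.8, -9.5, 0, 0, 27.8, -9.5, 0, 0, 27.8, -9.5, 0, 0, 27.8, -9.5, 0, 0, 27.8, -9.5, 0, 0, 27.8, -9.5, 0, 0, 27.8, -9.5, 0, 0, 27.8, -9.5, 0, 0, 27.8, -9.5, 0, 0, 27.8, -9.5, 0, 0, 27.8, -9.5, 0, 0, 27.8, -9.5, 0, 0, 27.8, -9.5, 0, 0, 27.8, -9.5, 0, 0, 27.8, -9.5, 0, 0, 27.8, -9.5, 0, 0, 27.8, -9.5, 0, 0], "hand": -1}}

```text
time_s: 1.9
ee_pos: [0.5859, -0.2263, 0.205]
eef_rot: [-3.141, 0.001, 0.278]
force: [-0.5, -0.3, 0.8]
grip_width: 0.0006
grip_force: 0.0
```

Emit:
{"method": "apply_moves", "body": {"plan": [0, 0, 10, 0.128, 0, 0, 20, 0.128, 0, 0, 20, 0.128, 0, 0, 20, 0, 0, 0, 0, 0, 0, 0, 0, 0, 0, 0, 0, 0]}}

```text
time_s: 2.6
ee_pos: [0.5856, -0.2274, 0.1367]
eef_rot: [3.141, -0.002, -0.106]
force: [1.2, 0.1, -0.4]
grip_width: 0.0002
grip_force: 0.0
```

Emit:
{"method": "apply_moves", "body": {"plan": [0, 0, 20, 0, 0, 0, 20, 0, 0, 0, 8, 0, 0, 0, 4, 0, 0, 0, 3, 0, 0, 0, 0, 0]}}

```text
time_s: 3.2
ee_pos: [0.5864, -0.2275, 0.0823]
eef_rot: [3.141, -0.004, -0.106]
force: [1.7, 0.2, 3.1]
grip_width: 0.0003
grip_force: 1.3
```

Emit:
{"method": "apply_moves", "body": {"plan": [0, 0, 2, 0, 0, 0, 2, 0, 0, 0, 2, 0, 0, 0, 1, 0, 0, 0, 0, 0, 0, 0, 0, 0]}}

```text
time_s: 3.8
ee_pos: [0.5867, -0.2277, 0.0761]
eef_rot: [3.14, -0.005, -0.106]
force: [3.5, 0.6, 8.4]
grip_width: 0.0002
grip_force: 4.9
```

Emit:
{"method": "apply_moves", "body": {"plan": [0, 0, 1, 0, 0, 0, 1, 0, 0, 0, 0, 0, 0, 0, 0, 0]}}

```text
time_s: 4.2
ee_pos: [0.587, -0.2278, 0.0756]
eef_rot: [3.14, -0.006, -0.106]
force: [-2.7, 2.9, 22.9]
grip_width: 0.0009
grip_force: 11.4
```

Emit:
{"method": "apply_moves", "body": {"plan": [0, 0, -5, 0, 0, 0, -20, 0, 0, 0, -30, 0, 0, 0, -30, 0, 0, 0, -10, 0, 0, 0, 0, 0, 0, 0, 0, 0]}}

```text
time_s: 4.9
ee_pos: [0.5847, -0.2271, 0.1652]
eef_rot: [-3.141, 0.002, -0.106]
force: [-0.0, -0.7, 0.2]
grip_width: 0.0004
grip_force: 0.0
```

DC hit its hard stop at z = 75.6 mm with 23 N. Now to the AC box.

Emit:
{"method": "apply_moves", "body": {"plan": [-5.8, -27, 0, 0, -5.8, -27, 0, 0, -5.8, -27, 0, 0, -5.8, -27, 0, 0, -5.8, -27, 0, 0, -5.8, -27, 0, 0, -5.8, -27, 0, 0, -5.8, -27, 0, 0, -5.8, -27, 0, 0, -5.8, -27, 0, 0, -5.8, -27, 0, 0, -5.8, -27, 0, 0, -5.8, -27, 0, 0, -5.8, -27, 0, 0, -5.8, -27, 0, 0, -5.8, -27, 0, 0, -5.8, -27, 0, 0]}}

```text
time_s: 6.6
ee_pos: [0.5349, 0.2405, 0.1646]
eef_rot: [3.14, 0.002, -0.106]
force: [-0.0, 0.1, -0.4]
grip_width: 0.0007
grip_force: 0.0
```

Emit:
{"method": "apply_moves", "body": {"plan": [0, 0, 0, -0.143, 0, 0, 20, -0.143, 0, 0, 20, 0, 0, 0, 0, 0, 0, 0, 0, 0, 0, 0, 0, 0]}}

```text
time_s: 7.2
ee_pos: [0.5361, 0.2397, 0.1271]
eef_rot: [-3.141, -0.001, 0.179]
force: [1.0, 0.2, -0.9]
grip_width: 0.0005
grip_force: 0.0
```

Run:
```python
from h import *
c=grab('top')
a=c['image'][120:220,270:330,::-1]; s=grab('scene')['image'][180:310,160:420,::-1]
b=cv2.resize(a,None,fx=3.9,fy=3.9);d=cv2.resize(s,None,fx=2,fy=2,interpolation=cv2.INTER_CUBIC)
o=np.zeros((390,800,3),np.uint8);o[:b.shape[0],:b.shape[1]]=b;o[:260,250:770]=d;cv2.imwrite('pics/m.png',o)
# rocker slope along box x
yaw=-.105
for k in(-28,-14,14,28):
    p=np.array([.558+k/1e3*np.cos(yaw),-.2245+k/1e3*np.sin(yaw)])
    V,U=np.mgrid[140:205,272:328];P=rng(c,np.c_[U.ravel(),V.ravel()])
    m=np.linalg.norm(P[:,:2]-p,axis=1)<.006
    print(k,np.median(P[m,2]).round(4))
```

```text
-28 0.0854
-14 0.0806
14 0.075
28 0.0751
```

View pics/m.png

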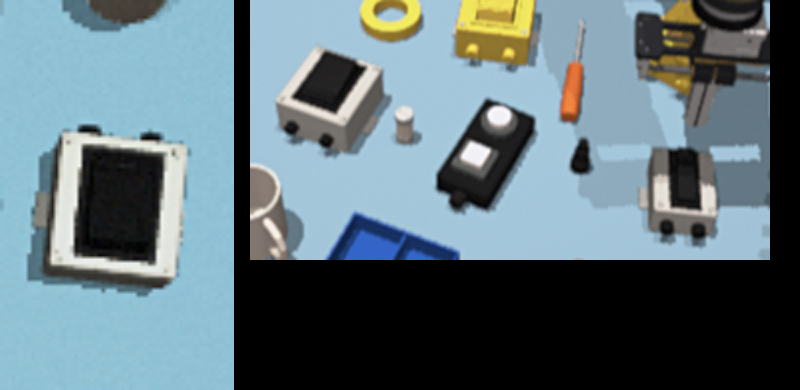

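The picture shows the DC rocker tipped over: its +x end is at 75 mm and its -x end at 85 mm. The gripper is above the AC box's far end, around (700,100). Pressing AC.

Emit:
{"method": "apply_moves", "body": {"plan": [-1, 0, 20, 0, 0, 0, 20, 0, 0, 0, 8, 0, 0, 0, 4, 0, 0, 0, 3, 0, 0, 0, 0, 0]}}

```text
time_s: 7.9
ee_pos: [0.5349, 0.2396, 0.0725]
eef_rot: [-3.141, -0.001, 0.18]
force: [-0.2, 0.0, 1.7]
grip_width: 0.0
grip_force: 0.6
```

Emit:
{"method": "apply_moves", "body": {"plan": [0, 0, 3, 0, 0, 0, 2, 0, 0, 0, 2, 0, 0, 0, 2, 0, 0, 0, 0, 0, 0, 0, 0, 0]}}

```text
time_s: 8.5
ee_pos: [0.535, 0.2397, 0.0641]
eef_rot: [-3.141, -0.001, 0.18]
force: [-5.4, -2.1, 10.5]
grip_width: 0.0005
grip_force: 5.0
```

Emit:
{"method": "apply_moves", "body": {"plan": [0, 0, 1, 0, 0, 0, 1, 0, 0, 0, 0, 0, 0, 0, 0, 0]}}

```text
time_s: 8.9
ee_pos: [0.5353, 0.2398, 0.0635]
eef_rot: [-3.141, -0.002, 0.18]
force: [-12.5, -4.5, 25.9]
grip_width: 0.0001
grip_force: 12.6
```

Emit:
{"method": "apply_moves", "body": {"plan": [0, 0, -5, 0, 0, 0, -20, 0, 0, 0, -30, 0, 0, 0, -30, 0, 0, 0, -10, 0, 0, 0, 0, 0, 0, 0, 0, 0]}}

```text
time_s: 9.6
ee_pos: [0.5344, 0.2393, 0.1543]
eef_rot: [3.141, 0.001, 0.18]
force: [0.0, -0.6, -0.0]
grip_width: 0.0008
grip_force: 0.0
```

Emit:
{"method": "apply_moves", "body": {"plan": [-3.9, 23.4, 0, 0, -3.9, 23.4, 0, 0, -3.9, 23.4, 0, 0, -3.9, 23.4, 0, 0, -3.9, 23.4, 0, 0, -3.9, 23.4, 0, 0, -3.9, 23.4, 0, 0, -3.9, 23.4, 0, 0, -3.9, 23.4, 0, 0, -3.9, 23.4, 0, 0, 0, 0, 30, 0, 0, 0, 30, 0, 0, 0, 10, 0, 0, 0, 0, 0, 0, 0, 0, 0]}}

```text
time_s: 11.1
ee_pos: [0.5386, 0.0024, 0.0861]
eef_rot: [3.141, -0.0, 0.18]
force: [-0.4, 0.9, -0.1]
grip_width: 0.0004
grip_force: 0.0
```

Run:
```python
from h import *
s=grab('scene')['image'][180:310,200:420,::-1]
cv2.imwrite('pics/m2.png',cv2.resize(s,None,fx=3.5,fy=3.5,interpolation=cv2.INTER_CUBIC))
c=grab('top')
V,U=np.mgrid[135:205,125:180];P=rng(c,np.c_[U.ravel(),V.ravel()]);yaw=.18
for k in(-28,-14,14,28):
    p=np.array([.562+k/1e3*np.cos(yaw),.2445+k/1e3*np.sin(yaw)])
    m=np.linalg.norm(P[:,:2]-p,axis=1)<.006
    print(k,np.median(P[m,2]).round(4))
```

```text
-28 0.0612
-14 0.0623
14 0.0684
28 0.0695
```

View pics/m2.png

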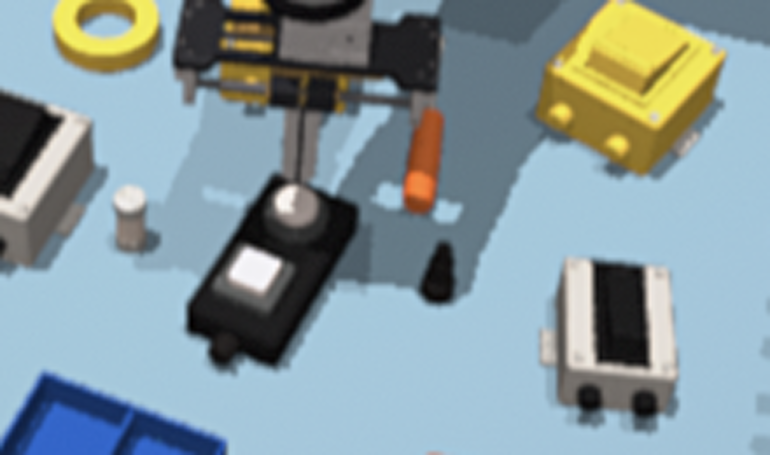

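AC is on: its -x end is low, and the +x end reads 69 mm. The picture shows the fingertips at (300,185), directly over the round button at (295,200). Pressing.

Emit:
{"method": "apply_moves", "body": {"plan": [0, 0, 20, 0, 0, 0, 12, 0, 0, 0, 3, 0, 0, 0, 3, 0, 0, 0, 2, 0, 0, 0, 1, 0, 0, 0, 0, 0]}}

```text
time_s: 11.9
ee_pos: [0.5389, 0.0023, 0.0492]
eef_rot: [3.141, -0.002, 0.18]
force: [-25.0, 1.2, 54.0]
grip_width: 0.0006
grip_force: 26.7
```

54 N at z = 49 mm is higher than expected; backing off a little to see where the stop is.

Emit:
{"method": "apply_moves", "body": {"plan": [0, 0, -3, 0, 0, 0, 0, 0]}}

```text
time_s: 12.1
ee_pos: [0.5388, 0.0023, 0.0499]
eef_rot: [3.141, -0.002, 0.18]
force: [-9.3, 0.1, 23.3]
grip_width: 0.0006
grip_force: 11.7
```

Emit:
{"method": "apply_moves", "body": {"plan": [0, 0, -2, 0, 0, 0, 0, 0]}}

```text
time_s: 12.3
ee_pos: [0.5386, 0.0023, 0.0508]
eef_rot: [3.141, -0.001, 0.18]
force: [-1.7, -0.4, 4.5]
grip_width: 0.0004
grip_force: 2.3
```

Emit:
{"method": "apply_moves", "body": {"plan": [0, 0, -1.5, 0, 0, 0, 0, 0]}}

```text
time_s: 12.5
ee_pos: [0.5385, 0.0023, 0.0516]
eef_rot: [3.142, -0.001, 0.18]
force: [-0.7, 1.4, 4.2]
grip_width: 0.0005
grip_force: 2.0
```

Emit:
{"method": "apply_moves", "body": {"plan": [0, 0, -1.5, 0, 0, 0, 0, 0]}}

```text
time_s: 12.7
ee_pos: [0.5385, 0.0023, 0.0527]
eef_rot: [3.142, -0.001, 0.18]
force: [2.0, 1.7, 3.8]
grip_width: 0.0005
grip_force: 1.7
```

Emit:
{"method": "apply_moves", "body": {"plan": [0, 0, -40, 0, 0, 0, -20, 0, 0, 0, 0, 0]}}

```text
time_s: 13.0
ee_pos: [0.5394, 0.0021, 0.1148]
eef_rot: [3.141, -0.004, 0.18]
force: [-0.4, 0.3, -0.6]
grip_width: 0.0007
grip_force: 0.0
```

Run:
```python
from h import *
s=grab('scene'); i=s['image'][200:300,240:320,::-1]
cv2.imwrite('pics/m3.png',cv2.resize(i,None,fx=6,fy=6,interpolation=cv2.INTER_CUBIC))
V,U=np.mgrid[215:290,245:310];P=rng(s,np.c_[U.ravel(),V.ravel()])
I=s['image'][V.ravel(),U.ravel()].min(1)
for n,p in(('start',(.538,.002)),('stop',(.6075,-.0096))):
  for r0,r1 in((0,.006),(.006,.011),(.011,.015),(.018,.023)):
    d=np.linalg.norm(P[:,:2]-p,axis=1);m=(d>=r0)&(d<r1)
    print(n,r0,np.round(np.percentile(P[m,2],[10,50,90]),4),m.sum())
m=(I>130);W=P[m&(P[:,2]>.045)];k=W[:,0]<.575
for q in(W[k],W[~k]):print(q.mean(0).round(4),q.min(0).round(4),q.max(0).round(4))
```

```text
start 0 [0.0567 0.0584 0.0601] 14
start 0.006 [0.0558 0.0599 0.1396] 58
start 0.011 [0.0507 0.1199 0.147 ] 93
start 0.018 [0.0337 0.0458 0.0494] 79
stop 0 [0.0548 0.0567 0.0606] 14
stop 0.006 [0.0544 0.0567 0.0593] 35
stop 0.011 [0.0469 0.0562 0.0583] 48
stop 0.018 [0.04   0.0466 0.0521] 85
[0.5415 0.0034 0.0591] [ 0.5191 -0.0129  0.0459] [0.5551 0.0175 0.1469]
[0.6542 0.0035 0.1144] [ 0.5844 -0.0262  0.0454] [1.3588 0.1828 1.0434]
```

View pics/m3.png

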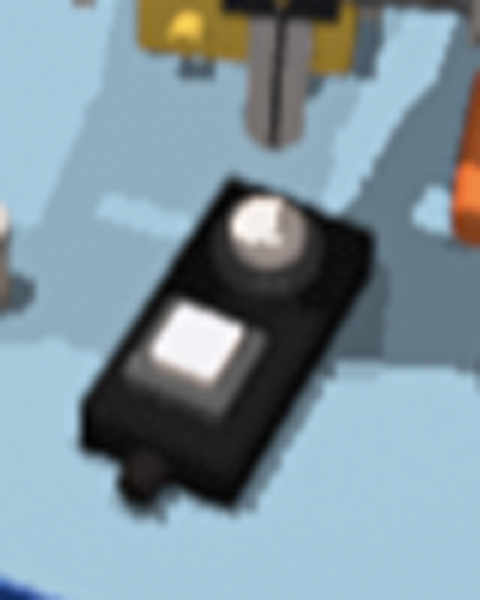

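The button stays in its linear spring range from about 56 to 50 mm, so it sits about 4 mm higher than stated and 50 mm is fully down. The picture shows the control in place and the button up at (265,230). Now a gentle two-second hold at about 49 mm commanded.

Emit:
{"method": "apply_moves", "body": {"plan": [0, 0, 40, 0, 0, 0, 14, 0, 0, 0, 5, 0, 0, 0, 5, 0, 0, 0, 0, 0]}}

```text
time_s: 13.55
ee_pos: [0.5376, 0.0023, 0.05]
eef_rot: [-3.141, 0.002, 0.18]
force: [-14.4, -0.3, 20.2]
grip_width: 0.0003
grip_force: 9.2
```

Emit:
{"method": "apply_moves", "body": {"plan": [0, 0, 0, 0, 0, 0, 0, 0, 0, 0, 0, 0, 0, 0, 0, 0, 0, 0, 0, 0, 0, 0, 0, 0, 0, 0, 0, 0, 0, 0, 0, 0, 0, 0, 0, 0, 0, 0, 0, 0, 0, 0, 0, 0, 0, 0, 0, 0, 0, 0, 0, 0, 0, 0, 0, 0, 0, 0, 0, 0, 0, 0, 0, 0, 0, 0, 0, 0, 0, 0, 0, 0, 0, 0, 0, 0]}}

```text
time_s: 15.45
ee_pos: [0.5376, 0.0023, 0.05]
eef_rot: [-3.141, 0.002, 0.18]
force: [-14.5, 0.2, 19.0]
grip_width: 0.0003
grip_force: 9.5
```

Emit:
{"method": "apply_moves", "body": {"plan": [0, 0, -10, 0, 0, 0, -40, 0, 0, 0, -40, 0, 0, 0, -40, 0, 0, 0, 0, 0, 0, 0, 0, 0, 0, 0, 0, 0]}}

```text
time_s: 16.15
ee_pos: [0.5378, 0.0023, 0.1774]
eef_rot: [-3.141, 0.002, 0.18]
force: [0.4, 0.7, 0.5]
grip_width: 0.0002
grip_force: 0.0
```

Run:
```python
from h import *
c=grab('top');s=grab('scene')['image'][:,:,::-1]
cv2.imwrite('pics/end.png',s)
```

```text
(no output)
```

View pics/end.png

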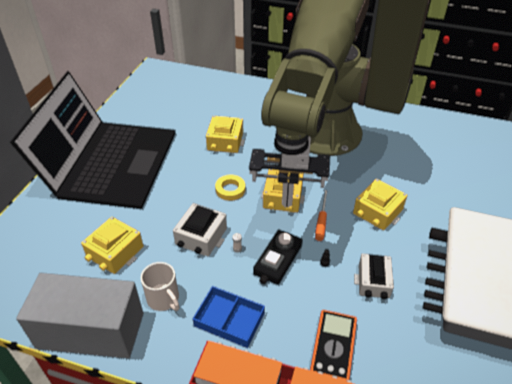

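The final picture shows both rockers over, the control at (278,255) with its button up, bystanders in place and the gripper clear.

```bash
python3 -c "
from station import ctrl
print(ctrl.hand_in())"
```

```text
the job is handed in; nothing more can be done
None
```

I pressed the DC rocker and then the AC rocker over to on, held the start button down for about two seconds and released it, and handed the job in; the hand-in returned no verdict. The button bottomed out at about 50 mm instead of the stated 46 mm, which I took as fully down from the force readings.

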